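# Pack the recess and hold the panel home in the glue-up jig

## Task

Stand the beech packing piece upright in the glue-up jig, down on the base board, in the one place along the panel's back edge where the gap is wide enough: in front of the thin stop block. Then push the panel firmly back against it, square and flush and still lying flat, and finish while holding it pressed there: do not back away at the end. Leave the other things on the bench where they are.

Things in the scene. Friction and masses are not known exactly. Their poses are not given: they have to be found in the camera images.
- jig: Fixed plywood base board 200 (x) x 250 (y) x 12 mm on the bench, turned by up to 0.2 rad. Origin at bench height; the board spans x -110..+90 and y -125..+125 mm of its own frame, its top 12 mm up. A rail 15 mm deep, 22 mm high stands on it along the far (+x) edge, x +75..+90. Its front 40 mm (nearest the robot) is bare board.
- stop_thin: Fixed dark wood stop block on the jig, 20 mm deep (x) x 70 long (y) x 22 high, against the rail, in any of three places in the row of stops (left, middle, right, 71 mm apart). Origin: middle of its back face's lower edge, on the base board; spans x -20..0, axes as the jig's. 18 mm less deep than its neighbours, it leaves a recess 70 mm long in front of it.
- recess (a point): Point on top of the base board 10 mm in front of the middle of the thin stop's face: where the middle of the packing piece's underside is when it is home against the stop.
- stop_thick_a: Fixed dark wood stop block like the thin one but 38 mm deep (spans x -38..0 of its frame); the gap between it and the panel (about 7 to 17 mm) is too narrow for the packing piece.
- stop_thick_b: The second 38 mm deep stop, same as the other.
- panel: Loose pale wood panel, 90 (x) x 210 (y) x 22 mm, 0.2 to 0.35 kg, flat on the base, within 0.03 rad of parallel to the stops. Origin: centre of its underside; back edge at x +45, front edge (to the robot) at x -45. Slides at 1 to 4 N. Starts 25 to 35 mm off the thin stop; pushed at the middle of its front edge it goes back 6 to 14 mm and bears on the packing piece, 2 mm short of the thick stops.
- spacer: Loose beech packing piece, 20 (x) x 50 (y) x 55 mm high, 45 g, standing upright on the bench to the robot's right. Origin at the centre of its underside. It is to stand the same way up in the recess, its 50 mm side along the stop; its top is then 33 mm above panel and stops, which are level with each other.
- slice_a: Bystander: loose round wood slice, 38 mm across, 12 high, flat on the bench. Origin at the centre of the underside.
- slice_b: Bystander: loose round wood slice, 46 mm across, 14 high. Origin at the centre of the underside.
- slice_c: Bystander: loose round wood slice, 34 mm across, 12 high. Origin at the centre of the underside.
- offcut: Bystander: loose beech offcut 36 (x) x 62 (y) x 45 mm high, thicker and lower than the packing piece. Origin at the centre of the underside.
- glue: Bystander: loose white glue bottle, 54 mm across, 150 mm high. Origin at the centre of the underside.
- mallet: Bystander: loose small hammer, 220 mm long, lying along its x axis at the left of the bench. Origin on the bench under the tool.
- mug: Bystander: loose steel mug, 72 mm across, 85 mm high. Origin at the centre of the underside.
Things that resemble listed ones, but are neither listed nor needed, are in the scene too. What is shaped like the panel but blue is not meant.

How it is judged:
By the outcome, as a careful person would: the job done as asked, in the order asked, and still so for the second after the job is handed in, while the arm keeps its last pose, push and grip.
It also fails if it takes over 58 s, if anything falls off the work surface, if the arm or the gripper's body presses on something with over 40 N, if the wrist force passes 120 N, or if a joint passes its speed limit or range.

## Robot

A 6-joint arm with a two-finger parallel gripper is mounted at the origin on the work surface. World frame = base frame: x ahead of the robot, y to its left, z up, the work surface at z = 0. Lengths are in mm, angles in rad, forces in N, time in s.
With the tool pointing down it reaches from about 300 to 750 mm from the base axis. Payload 8.5 kg.
Tool frame: the origin (TCP) lies at the very end of the fingers, on their centre line; the grasp point (between the pads) lies 19 mm behind it; z points along the fingers, y is the line along which they close (so a half turn about z gives the same grasp; the last joint's range is limited). The gripper opens to 85 mm and grips with 20 to 120 N. Pads are 22 mm wide; open, the fingers measure 114 mm over their backs; the gripper's body (76 mm by 85 mm) begins 54 mm behind the grasp point. The pads swing forward as they close: fully open they stand 13 mm farther back than shut.
Start: joints at [1.044, 0.381, 1.297, -0, 1.464, -0.215], TCP at [168.716, 523.465, 231.322] pointing down, gripper open.
Joint ranges: [-3.11, 3.11], [-0.89, 2.33], [0.22, 2.48], [-1.42, 4.56], [0.17, 2.85], [-2.88, 2.88]. Speed limits (rad/s): [2.39, 2.39, 3.14, 3.14, 3.14, 3.14].

## Interface

Orientations are given as a unit quaternion [x, y, z, w].
In Python, from rig import read_state, read_camera, camera_params, job_done gives the robot as it stands.
- The arm moves only by the shell command python3 -m jog 'ROWS' [FORCE]. ROWS is a JSON object of lists of equal length, an entry for each row: "hand": the opening, from -1 (shut) to 1 (fully open), so that 0 is half open; "linear": the shift along the tool's x, y, z in cm, a list of three; "turn": the turn, a rotation vector about the tool's x, y, z in rad, a list of three. A call has exactly 5 rows; each row shifts and turns the commanded pose from where the row before left it, along the tool's axes as they then stand; what a row does not reach is not made up. A row lasts 1/12 s, in which the tool goes at most 41.7 mm and 7.16 degrees, less where a joint would pass 70% of its speed; a pose out of reach is approached as far as the arm can. A call with a gripper value outside its range is refused whole. The fingers move at their own pace and stop on an object; FORCE is the grip in N (left out, the last holds). Time passes only in rows, so rows that do not move let the fingers close, or fill a call up. It gives the time, the measured TCP pose, the force, the opening and the grip force at its end, in the units of the state.
- read_state(): the state, without advancing time (a new reading comes with each control period).
- read_camera(name): name is "scene" or "top" or "wrist"; returns the picture (420x560x3 uint8, red, green, blue); there is no depth.
- camera_params(name): a dict with "mtx" (3x3 intrinsics, pixels), "xyz" and "orientation" of the camera in the world. Camera axes: x right, y down, z forward; pixel columns grow to the right and rows downward; lengths in mm; the calibration is good to about 2 mm. A picture is of the moment at which its call begins: read the wrist's pose just before it. camera_params takes no time and is no camera call; for the wrist camera it gives the pose at the moment of the call.
- job_done(): hands the job in; it is judged then, once.
The state is a dict: "clock": time; "q": joint angles; "dq": joint speeds; "joint_efforts": joint torques, N m; "position": TCP position; "eef_rot": TCP orientation; "contact_force": force on the tool from outside, world axes, zero at the start; "torque": the same for the moment, N m; "finger_gap": opening from 0.0 (shut) to 1.0 (fully open); "finger_force": force on a finger pad.
Only numpy, scipy, OpenCV 4.12 (cv2) and the standard library are available. Lean on these libraries where they do the work, as an engineer would, in place of code of your own. Each camera call takes 0.05 s, during which the arm holds its last target. There are 200 camera calls.

## Working session

There is one attempt and no reset: what is moved stays moved. The work goes in short steps, Python scripts to look and compute and a shell command to move; the robot and the scene stay as the last step left them, time stands still between calls to the robot, and variables do not carry over. Pictures are saved under pics/ and viewed, at most 10 in all, crops included, and the job is handed in when it is done.

```bash
mkdir -p pics; ls
python3 - <<'E'
from rig import *
import cv2
for n in("scene","top"):
    cv2.imwrite(f"pics/{n}0.png",read_camera(n)[:,:,::-1]); p=camera_params(n); print(n,p)
s=read_state(); print(s)
print(camera_params("wrist"))
E
```

```text
pics
scene {'mtx': array([[539.14954707,   0.        , 281.94401672],
       [  0.        , 539.14954707, 198.58629786],
       [  0.        ,   0.        ,   1.        ]]), 'xyz': array([1058.01589404,  936.08074264,  916.06241322]), 'orientation': array([ 0.2258989 ,  0.87670439, -0.40788528, -0.11827382])}
top {'mtx': array([[458.04605062,   0.        , 270.70779184],
       [  0.        , 458.04605062, 213.76808574],
       [  0.        ,   0.        ,   1.        ]]), 'xyz': array([ 408.58809777,   36.8957434 , 1074.87305739]), 'orientation': array([-0.70093455,  0.71160932, -0.02877218,  0.03840705])}
{'clock': 0.1, 'q': array([ 1.04371579e+00,  3.81115186e-01,  1.29813919e+00,  1.58912274e-05,
        1.46359622e+00, -2.15303587e-01]), 'dq': array([ 0.00097988, -0.0020656 , -0.00104688,  0.00048358,  0.00021204,
        0.00056393]), 'joint_efforts': array([ 3.32960299e-03, -4.49222338e+01, -2.31658387e+01, -1.76827284e-04,
        3.64277577e-03, -4.30007356e-05]), 'position': array([168.58290843, 523.26116694, 230.79617251]), 'eef_rot': array([ 1.55258678e-01,  9.87873649e-01, -5.83272754e-04, -2.35507054e-04]), 'contact_force': array([-0.05932827,  0.08892199,  0.80863872]), 'torque': array([-0.01365158, -0.02197555,  0.03156951]), 'finger_force': 0.0, 'finger_gap': 1.0003127595883472}
{'mtx': array([[303.94968386,   0.        , 278.49297297],
       [  0.        , 303.94968386, 210.36631875],
       [  0.        ,   0.        ,   1.        ]]), 'xyz': array([100.30835042, 546.36936979, 372.83481752]), 'orientation': array([0.79981326, 0.58296139, 0.08356538, 0.1160672 ])}
```

View pics/top0.png

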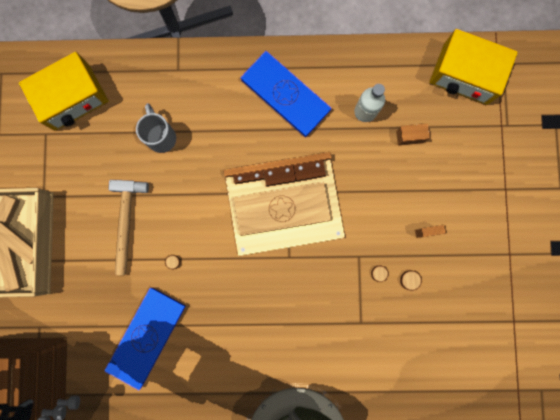

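View pics/scene0.png

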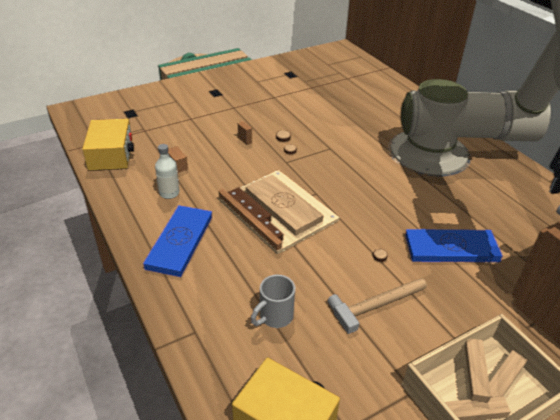

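Candidates for the packing piece are the small upright block at top (431,231), the offcut at (413,133), which is thicker, and the beech sticks in the crate at (10,230). The description fits (431,231). The jig is around (285,205), and the thin stop looks to be the left one, near (252,178). I'll check both in one crop.

```bash
cat > h.py <<'E'
import numpy as np, cv2
from scipy.spatial.transform import Rotation as R
from rig import *
def ray(p,uv,z):
    d=R.from_quat(p["orientation"]).as_matrix()@np.linalg.solve(p["mtx"],[uv[0],uv[1],1.])
    return p["xyz"]+d*(z-p["xyz"][2])/d[2]
def proj(p,X):
    c=R.from_quat(p["orientation"]).as_matrix().T@(np.asarray(X,float)-p["xyz"]); c=p["mtx"]@c; return c[:2]/c[2]
E
python3 - <<'E'
import cv2,numpy as np
im=cv2.imread("pics/top0.png")
a=cv2.resize(im[145:260,215:350],None,fx=4,fy=4,interpolation=cv2.INTER_CUBIC)
b=cv2.resize(im[215:245,410:450],None,fx=6,fy=6,interpolation=cv2.INTER_CUBIC)
c=np.zeros((460,800,3),np.uint8); c[:,:540]=a; c[:180,550:790]=b
cv2.imwrite("pics/crop1.png",c)
E
```

```text
(no output)
```

View pics/crop1.png

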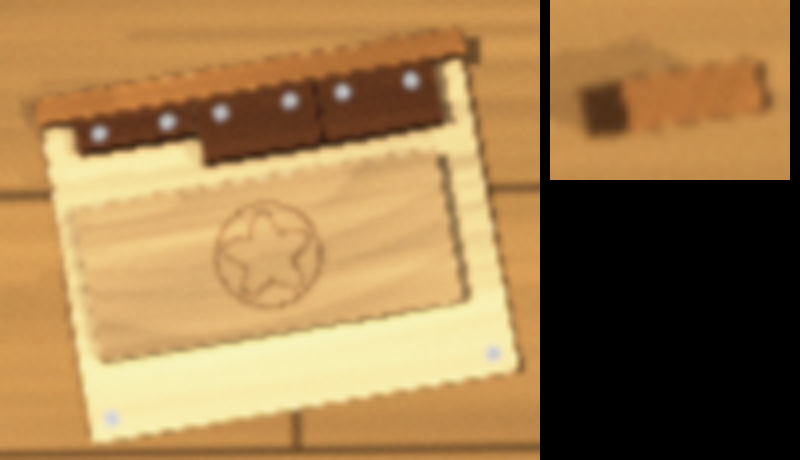

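Run:
```python
from h import *
p=camera_params("top")
f=lambda u,v,z:ray(p,(215+u/4-.4,145+v/4-.4),z)[:2]
def ang(a,b): d=a-b; return np.arctan2(-d[0],d[1]) # y axis direction -> yaw
fl,fr=f(93,440,12),f(518,368,12); y=ang(fl,fr); print("board front",fl,fr,np.linalg.norm(fl-fr),"yaw",y)
ex=np.array([np.cos(y),np.sin(y)]);ey=np.array([-ex[1],ex[0]]); o=(fl+fr)/2+110*ex; print("jig",o)
P=[f(102,362,34),f(468,297,34),f(440,152,34),f(68,208,34)]
print("panel c",np.mean(P,0),"yaw",ang(P[0],P[1]),ang(P[3],P[2]),"in jig",[(float((q-o)@ex),float((q-o)@ey)) for q in P])
S=[f(75,155,34),f(200,140,34),f(205,165,34),f(447,124,34)]
print("stops in jig",[((q-o)@ex,(q-o)@ey) for q in S])
g=lambda u,v:ray(p,(410+(u-550)/6-.4,215+v/6-.4),55)[:2]
C=[g(628,80),g(628,132),g(765,112),g(760,62)]
print("spacer",np.mean(C,0),ang(C[0],C[3]),ang(C[1],C[2]),C)
s=read_state();print(R.from_quat(s["eef_rot"]).as_matrix().round(3))
w=camera_params("wrist");Rt=R.from_quat(s["eef_rot"]).as_matrix()
print("cam in tool",Rt.T@(w["xyz"]-s["position"]),(Rt.T@R.from_quat(w["orientation"]).as_matrix()).round(3))
```

```text
board front [416.32577457 128.0612293 ] [ 454.25413016 -118.46057371] 249.42245191489476 yaw 0.15265695393018686
jig [544.01071156  21.52744712]
panel c [520.26999572  24.47365208] yaw 0.16068334627982525 0.13429615542063078 in jig [(-67.6746016855114, 110.76482525543047), (-65.97711069361202, -100.71929679182286), (18.81217902067115, -99.82982632000159), (22.773092328802043, 115.87256791180721)]
stops in jig [(np.float64(52.43407583628107), np.float64(107.0347699864244)), (np.float64(48.909067619762126), np.float64(34.72301583536042)), (np.float64(34.10174381930945), np.float64(34.28966109368884)), (np.float64(34.13651543297475), np.float64(-106.66834740306031))]
spacer [ 462.53555574 -311.05239474] 0.12045168604392321 0.12987110143396818 [array([ 469.01185075, -286.59348934]), array([ 449.78941125, -285.71412256]), array([ 456.40988425, -336.40445775]), array([ 474.93107671, -335.49750929])]
[[-0.952  0.307 -0.001]
 [ 0.307  0.952 -0.001]
 [ 0.    -0.001 -1.   ]]
cam in tool [  72.1118561     0.87672385 -142.01933866] [[ 0.    -0.959 -0.283]
 [ 1.     0.001 -0.   ]
 [ 0.    -0.283  0.959]]
```

The crop shows the thin stop on the left, at crop (135,130), with the wide recess below it. The packing piece stands upright at top (431,231). I'll move over it for a wrist look.

```bash
for i in 1 2 3 4 5; do python3 -m jog '{"hand":[1,1,1,1,1],"linear":[[-2.14,-2.81,0.12],[-2.14,-2.81,0.12],[-2.14,-2.81,0.12],[-2.14,-2.81,0.12],[-2.14,-2.81,0.12]],"turn":[[0,0,0],[0,0,0],[0,0,0],[0,0,0],[0,0,0]]}' 60 | tail -c 400; done
for i in 1 2; do python3 -m jog '{"hand":[1,1,1,1,1],"linear":[[0,0,0],[0,0,0],[0,0,0],[0,0,0],[0,0,0]],"turn":[[0,0,0.1134],[0,0,0.1134],[0,0,0.1134],[0,0,0.1134],[0,0,0.1134]]}'; done
python3 - <<'E'
from h import *
s=read_state();w=camera_params("wrist");im=read_camera("wrist")
cv2.imwrite("pics/w1.png",im[:,:,::-1]);np.savez("w1.npz",xyz=w["xyz"],o=w["orientation"],m=w["mtx"])
print(s["position"],R.from_quat(s["eef_rot"]).as_matrix().round(3),proj(w,[462.5,-311,55]))
E
```

```text
clock: 0.52
position: [227.4, 355.3, 225.0]
eef_rot: [0.155, 0.988, -0.0, -0.0]
contact_force: [0.9, -0.6, -0.5]
finger_gap: 1.001
finger_force: 0.0
clock: 0.93
position: [286.1, 188.8, 219.2]
eef_rot: [0.155, 0.988, -0.0, 0.0]
contact_force: [2.0, 0.9, 0.2]
finger_gap: 1.003
finger_force: 0.0
clock: 1.35
position: [344.9, 22.1, 213.3]
eef_rot: [0.155, 0.988, 0.0, -0.0]
contact_force: [1.5, 0.5, 0.8]
finger_gap: 0.996
finger_force: 0.0
clock: 1.77
position: [403.7, -144.6, 207.1]
eef_rot: [0.156, 0.988, 0.0, -0.0]
contact_force: [1.4, -0.0, 0.2]
finger_gap: 0.999
finger_force: 0.0
clock: 2.18
position: [462.6, -310.9, 200.8]
eef_rot: [0.155, 0.988, 0.0, -0.0]
contact_force: [1.0, -0.1, 0.7]
finger_gap: 0.996
finger_force: 0.0
clock: 2.6
position: [462.3, -309.2, 200.9]
eef_rot: [0.428, 0.904, 0.0, -0.0]
contact_force: [0.4, 0.1, 0.3]
finger_gap: 0.998
finger_force: 0.0
clock: 3.02
position: [462.3, -309.2, 201.0]
eef_rot: [0.664, 0.748, 0.0, -0.0]
contact_force: [-0.5, -0.3, -0.2]
finger_gap: 1.0
finger_force: 0.0
[ 462.2723853  -309.16289472  200.95141743] [[-0.119  0.993 -0.001]
 [ 0.993  0.119  0.001]
 [ 0.001 -0.001 -1.   ]] [278.24386342 200.23758653]
```

View pics/w1.png

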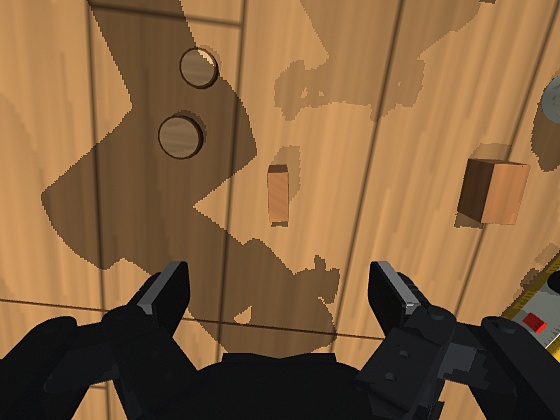

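The wrist view shows the piece's top face at columns 268–288 and rows 174–226. Its centre, (278,200), matches the estimate within 1 px, and it is square to the tool. Descending to grip.

```bash
for i in 1 2; do python3 -m jog '{"hand":[1,1,1,1,1],"linear":[[-0.02,0,1.74],[-0.02,0,1.74],[-0.02,0,1.74],[-0.02,0,1.74],[-0.02,0,1.74]],"turn":[[0,0,0],[0,0,0],[0,0,0],[0,0,0],[0,0,0]]}' 60; done
for i in 1 2 3; do python3 -m jog '{"hand":[-1,-1,-1,-1,-1],"linear":[[0,0,0],[0,0,0],[0,0,0],[0,0,0],[0,0,0]],"turn":[[0,0,0],[0,0,0],[0,0,0],[0,0,0],[0,0,0]]}' 60; done
python3 -m jog '{"hand":[-1,-1,-1,-1,-1],"linear":[[0,0,-0.5],[0,0,-1.5],[0,0,-3],[0,0,-4],[0,0,-4]],"turn":[[0,0,0],[0,0,0],[0,0,0],[0,0,0],[0,0,0]]}'
```

```text
clock: 3.48
position: [462.4, -310.1, 113.3]
eef_rot: [0.661, 0.751, 0.0, -0.0]
contact_force: [0.2, 0.0, 0.1]
finger_gap: 1.0
finger_force: 0.0
clock: 3.9
position: [462.5, -311.2, 26.3]
eef_rot: [0.66, 0.751, 0.0, -0.0]
contact_force: [0.0, 0.7, 0.6]
finger_gap: 1.001
finger_force: 0.0
clock: 4.32
position: [463.0, -311.6, 28.3]
eef_rot: [0.661, 0.75, -0.0, 0.001]
contact_force: [0.0, 0.1, -0.0]
finger_gap: 0.299
finger_force: 0.0
clock: 4.73
position: [463.0, -311.6, 28.2]
eef_rot: [0.661, 0.75, -0.0, 0.001]
contact_force: [-0.7, 1.0, 6.6]
finger_gap: 0.225
finger_force: 59.1
clock: 5.15
position: [463.0, -311.6, 28.2]
eef_rot: [0.661, 0.75, -0.0, 0.001]
contact_force: [-0.9, 0.0, 6.5]
finger_gap: 0.223
finger_force: 59.1
clock: 5.57
position: [462.1, -310.7, 158.7]
eef_rot: [0.662, 0.75, 0.0, -0.001]
contact_force: [0.8, -1.3, -0.1]
finger_gap: 0.226
finger_force: 58.6
```

```bash
for i in 1 2; do python3 -m jog '{"hand":[-1,-1,-1,-1,-1],"linear":[[3.31,1.64,0],[3.31,1.64,0],[3.31,1.64,0],[3.31,1.64,0],[3.31,1.64,0]],"turn":[[0,0,0],[0,0,0],[0,0,0],[0,0,0],[0,0,0]]}'; done
python3 -m jog '{"hand":[-1,-1,-1,-1,-1],"linear":[[0,0,0],[0,0,0],[0,0,0],[0,0,0],[0,0,0]],"turn":[[0,0,-0.028],[0,0,0],[0,0,0],[0,0,0],[0,0,0]]}'
python3 - <<'E'
from h import *
s=read_state();w=camera_params("wrist");im=read_camera("wrist")
cv2.imwrite("pics/w2.png",im[:,:,::-1]);np.savez("w2.npz",xyz=w["xyz"],orientation=w["orientation"],mtx=w["mtx"])
print(s["position"],R.from_quat(s["eef_rot"]).as_matrix().round(3))
E
```

```text
clock: 5.98
position: [523.5, -135.1, 157.7]
eef_rot: [0.662, 0.75, 0.0, 0.0]
contact_force: [1.2, -1.1, -0.1]
finger_gap: 0.224
finger_force: 58.6
clock: 6.4
position: [584.2, 39.5, 157.6]
eef_rot: [0.662, 0.75, -0.0, -0.0]
contact_force: [0.4, -1.3, -0.4]
finger_gap: 0.225
finger_force: 58.6
clock: 6.82
position: [583.9, 36.5, 157.5]
eef_rot: [0.652, 0.758, -0.0, 0.0]
contact_force: [-1.0, -0.2, 0.3]
finger_gap: 0.223
finger_force: 58.7
[583.92825057  36.51899813 157.45164008] [[-0.15   0.989 -0.   ]
 [ 0.989  0.15  -0.   ]
 [-0.    -0.    -1.   ]]
```

View pics/w2.png

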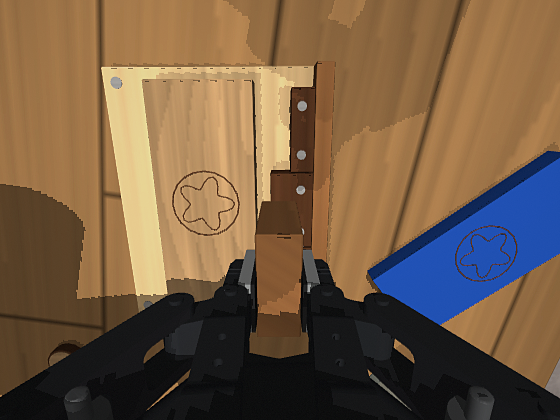

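The wrist view shows the thin stop at columns 291–314, rows 88–170, with the thick stop below it from column 271. The panel's back edge is at about column 253, and the recess is clear. I'll turn the edges into positions.

Run:
```python
from h import *
im=cv2.imread("pics/w2.png"); p=dict(np.load("w2.npz"))
v=cv2.cvtColor(im,cv2.COLOR_BGR2HSV)[:,:,2].astype(int)
dark=(im[:,:,2]<115)&(im[:,:,2]>im[:,:,0]+20)
for r in(95,110,130,150,165,180,190): 
    c=np.where(dark[r,262:325])[0]+262; print(r,c.min(),c.max(), v[r,246:300:2])
print([np.where(dark[60:220,c])[0][[0,-1]]+60 for c in(296,308,280)])
f=lambda u,v,z:ray(p,(u,v),z)[:2]
for n,uv in dict(t1=(291,95),t2=(291,165)).items(): print(n,f(*uv,12),f(*uv,34))
```

```text
95 290 315 [202 200 203 118  74 196 207 206 236 230 227 226 223 221 222 227 235 216
 216 213 207 205 110 103  98  95  79]
110 289 315 [202 199 203 197  36 194 205 203 233 231 227 225 223 222 222 225 235 215
 214 212 207 221  52  89  81  78  71]
130 290 314 [204 201 204 222  41 205 202 204 235 231 228 225 222 220 225 233 232 232
 232 232 232 208  53  86  79  80  79]
150 291 313 [201 199 202 209  28 227 204 204 237 230 227 224 222 219 221 233 233 232
 232 233 231 234  21 101  78  75  76]
165 291 313 [189 181 185 193  76  68 208 205 200 231 226 223 219 219 220 198 210 211
 209 203 202 206   0  96  92  93  77]
180 271 313 [193 183 185 194 170  44 206 204 236 230 226 225 126  90  93  98  99  94
  91  88  90  90  89  85  85  88  71]
190 270 312 [192 184 186 193 179  32 207 203 234 231 225 225  74  90  91  98  99  93
  90  88  87  88  86  85  83 117 142]
[array([ 87, 219]), array([ 87, 219]), array([171, 219])]
t1 [580.94740871 131.68501673] [580.3514506  129.91148969]
t2 [591.01241344  70.50892085] [589.64620321  73.41706251]
```

```bash
python3 -c "
import cv2
im=cv2.imread('pics/w2.png')[60:210,130:330]
cv2.imwrite('pics/w2c.png',cv2.resize(im,None,fx=4,fy=4,interpolation=cv2.INTER_NEAREST))"
```

```text
(no output)
```

View pics/w2c.png

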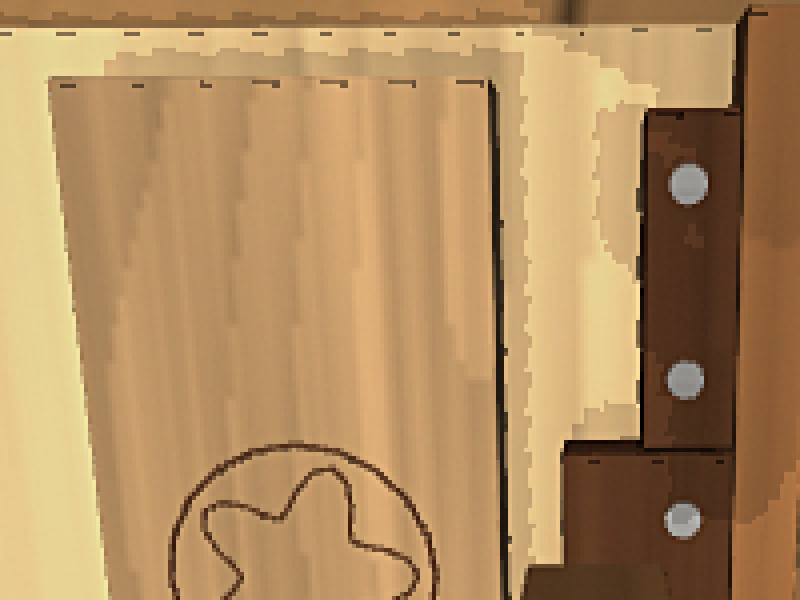

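Run:
```python
from h import *
p=dict(np.load("w2.npz")); f=lambda u,v,z=34:ray(p,(u,v),z)[:2]
a,b=f(291,87.3),f(290.8,172.6); d=a-b; yaw=np.arctan2(-d[0],d[1]); print("face",a,b,np.linalg.norm(d),yaw)
pa,pb=f(252.6,81),f(256.2,190); d=pa-pb; print("panel back",pa,pb,np.arctan2(-d[0],d[1]))
yaw=.15; ex=np.array([np.cos(yaw),np.sin(yaw)]);ey=np.array([-ex[1],ex[0]])
m=(a+b)/2; print("gap thin",(m-(pa+pb)/2)@ex,"thick",(f(271.2,180)-pb)@ex,"gap thin-thick",(m-f(271.2,180))@ex)
fa,fb=f(142.6,81),f(157,209); d=fa-fb; print("panel front",fa,fb,np.arctan2(-d[0],d[1]),"depth",(pa-fa)@ex)
t=m-10*ex; print("recess",t)
s=read_state(); Rt=R.from_quat(s["eef_rot"]).as_matrix(); dd=t-s["position"][:2]; print("move tool x,y",dd@Rt[:2,0],dd@Rt[:2,1])
# spacer bottom/top check in picture: end face top edge corners
for u in((259,205),(298,205),(256,236),(303,236)): print(u,f(*u,z=s["position"][2]-28.2),f(*u,z=s["position"][2]+26.8))
print("expect sp ctr",s["position"])
```

```text
face [579.39800359 135.70663509] [590.55508142  66.81057139] 69.79360987135318 0.16054696024735302
panel back [547.91721596 135.70398088] [562.54294159  46.7282814 ] 0.16292189817106598
gap thin 30.91317128398753 thick 13.444405163763415 gap thin-thick 16.886200056839456
panel front [459.95971205 122.28037669] [475.66441207  15.60839298] 0.14617415309091666 depth 88.97583430077515
recess [575.08883173  99.76422192]
move tool x,y 63.80140653576741 0.73730490310313
(259, 205) [569.12089707  60.30230493] [570.42585508  75.87758816]
(298, 205) [591.52007554  63.7175384 ] [585.58815778  78.18940525]
(256, 236) [569.90357037  40.93969907] [570.95565708  62.77078196]
(303, 236) [597.73195359  45.18157999] [589.7930609   65.64216774]
expect sp ctr [583.96323616  36.57871677 157.44447004]
```

```bash
python3 -m jog '{"hand":[-1,-1,-1,-1,-1],"linear":[[2,-0.06,0],[2,-0.06,0],[2.2,-0.06,0],[0,0,0],[0,0,0]],"turn":[[0,0,-0.005],[0,0,0],[0,0,0],[0,0,0],[0,0,0]]}'
python3 -m jog '{"hand":[-1,-1,-1,-1,-1],"linear":[[0,0,2],[0,0,2],[0,0,2],[0,0,2],[0,0,2]],"turn":[[0,0,0],[0,0,0],[0,0,0],[0,0,0],[0,0,0]]}'
python3 -m jog '{"hand":[-1,-1,-1,-1,-1],"linear":[[0,0,0.4],[0,0,0.4],[0,0,0.3],[0,0,0.3],[0,0,0]],"turn":[[0,0,0],[0,0,0],[0,0,0],[0,0,0],[0,0,0]]}'
```

```text
clock: 7.28
position: [572.5, 98.6, 157.5]
eef_rot: [0.649, 0.761, -0.0, 0.0]
contact_force: [-0.2, 0.2, -0.6]
finger_gap: 0.222
finger_force: 58.7
clock: 7.7
position: [573.0, 97.1, 56.5]
eef_rot: [0.65, 0.76, 0.0, 0.0]
contact_force: [-0.2, -1.0, -0.5]
finger_gap: 0.224
finger_force: 58.7
clock: 8.12
position: [573.0, 98.4, 43.7]
eef_rot: [0.649, 0.761, 0.0, 0.0]
contact_force: [0.8, 0.2, -0.4]
finger_gap: 0.222
finger_force: 58.7
```

```bash
python3 -m jog '{"hand":[-1,-1,-1,-1,-1],"linear":[[0,0,0.15],[0,0,0.1],[0,0,0.1],[0,0,0],[0,0,0]],"turn":[[0,0,0],[0,0,0],[0,0,0],[0,0,0],[0,0,0]]}'
python3 -m jog '{"hand":[-1,-1,-1,-1,-1],"linear":[[0,0.05,0],[0,0.05,0],[0,0.05,0],[0,0,0],[0,0,0]],"turn":[[0,0,0],[0,0,0],[0,0,0],[0,0,0],[0,0,0]]}'
```

```text
clock: 8.53
position: [572.9, 98.6, 40.3]
eef_rot: [0.649, 0.761, 0.0, 0.0]
contact_force: [-1.0, 0.3, 2.6]
finger_gap: 0.223
finger_force: 59.1
clock: 8.95
position: [574.0, 98.8, 40.2]
eef_rot: [0.649, 0.761, -0.0, -0.0]
contact_force: [-1.8, -1.0, 6.3]
finger_gap: 0.216
finger_force: 59.5
```

```bash
for i in 1 2; do python3 -m jog '{"hand":[-1,-1,-1,-1,-1],"linear":[[0,0.05,0],[0,0.05,0],[0,0,0],[0,0,0],[0,0,0]],"turn":[[0,0,0],[0,0,0],[0,0,0],[0,0,0],[0,0,0]]}'; done
```

```text
clock: 9.37
position: [574.8, 98.9, 40.3]
eef_rot: [0.649, 0.761, -0.0, -0.0]
contact_force: [-2.7, -0.4, 6.6]
finger_gap: 0.223
finger_force: 59.6
clock: 9.78
position: [574.8, 99.0, 40.3]
eef_rot: [0.649, 0.761, -0.001, -0.001]
contact_force: [-7.2, -2.2, 9.2]
finger_gap: 0.224
finger_force: 60.0
```

Seated against the stop at x = 574.8, as predicted. Releasing and rising.

```bash
python3 -m jog '{"hand":[-1,-1,-0.3,-0.2,0],"linear":[[0,-0.05,0],[0,0,0],[0,0,0],[0,0,0],[0,0,0]],"turn":[[0,0,0],[0,0,0],[0,0,0],[0,0,0],[0,0,0]]}'
python3 -m jog '{"hand":[0,0,0,0,0],"linear":[[0,0,0],[0,0,0],[0,0,-0.5],[0,0,-1.5],[0,0,-3]],"turn":[[0,0,0],[0,0,0],[0,0,0],[0,0,0],[0,0,0]]}'
python3 -m jog '{"hand":[0,0,0,0,0],"linear":[[-2,0,-2],[-2,0,-2],[-2,0,-2],[-2,0,-2],[0,0,0]],"turn":[[0,0,0],[0,0,0],[0,0,0],[0,0,0],[0,0,0]]}'
python3 - <<'E'
from h import *
s=read_state();w=camera_params("wrist");im=read_camera("wrist")
cv2.imwrite("pics/w3.png",im[:,:,::-1]);np.savez("w3.npz",xyz=w["xyz"],orientation=w["orientation"],mtx=w["mtx"])
E
```

```text
clock: 10.2
position: [575.8, 99.1, 39.7]
eef_rot: [0.649, 0.761, 0.0, 0.0]
contact_force: [1.1, -0.1, -0.1]
finger_gap: 0.493
finger_force: 0.0
clock: 10.62
position: [574.1, 99.0, 88.0]
eef_rot: [0.649, 0.761, -0.002, -0.002]
contact_force: [-0.4, 0.5, -0.3]
finger_gap: 0.499
finger_force: 0.0
clock: 11.03
position: [590.3, 16.8, 174.1]
eef_rot: [0.65, 0.76, 0.002, 0.004]
contact_force: [0.2, -0.3, 0.6]
finger_gap: 0.5
finger_force: 0.0
```

View pics/w3.png

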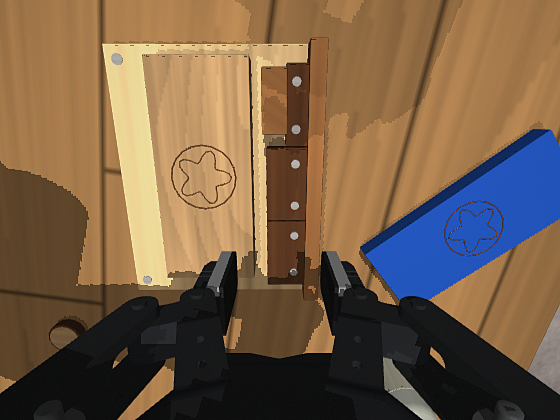

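The packing piece stands flush in the recess (columns 262–287, rows 66–134). Next I'll swing round to the panel's front edge.

```bash
python3 -m jog '{"hand":[0,0,0,0,0],"linear":[[1.07,-2.78,0],[1.07,-2.78,0],[1.07,-2.78,0],[1.07,-2.78,0],[1.07,-2.78,0]],"turn":[[0,0,0],[0,0,0],[0,0,0],[0,0,0],[0,0,0]]}'
for i in 1 2; do python3 -m jog '{"hand":[1,1,1,1,1],"linear":[[0,0,0],[0,0,0],[0,0,0],[0,0,0],[0,0,0]],"turn":[[0,0,-0.1121],[0,0,-0.1121],[0,0,-0.1121],[0,0,-0.1121],[0,0,-0.1121]]}'; done
python3 -m jog '{"hand":[1,1,1,1,1],"linear":[[0,0,0],[0,0,0],[0,0,0],[0,0,0],[0,0,0]],"turn":[[0,0,-0.1121],[0,0,-0.1121],[0,0,-0.1121],[0,0,-0.1121],[0,0,0]]}'
python3 - <<'E'
from h import *
s=read_state();Rt=R.from_quat(s["eef_rot"]).as_matrix()
print(Rt.round(3),s["q"].round(2)); d=np.array([444.8,48.1,60])-s["position"]; print("to go in tool",Rt.T@d)
p=dict(np.load("w3.npz")); f=lambda u,v,z=34:ray(p,(u,v),z)[:2]
im=cv2.imread("pics/w3.png"); 
ex=np.array([.988,.154]);print("front corner",f(142.3,56)@ex,"back",f(249,56)@ex,f(253.5,250)@ex, "spacer top front",f(262,68,67)@ex,f(262.5,134,67)@ex)
E
```

```text
clock: 11.5
position: [440.3, 52.1, 168.9]
eef_rot: [0.649, 0.761, -0.0, -0.001]
contact_force: [0.9, 0.8, 0.9]
finger_gap: 0.498
finger_force: 0.0
clock: 11.92
position: [441.7, 51.9, 169.0]
eef_rot: [0.41, 0.912, -0.0, -0.001]
contact_force: [-0.4, 0.0, 0.3]
finger_gap: 1.002
finger_force: 0.0
clock: 12.33
position: [441.7, 51.9, 169.0]
eef_rot: [0.142, 0.99, 0.0, -0.001]
contact_force: [0.0, -1.0, 0.9]
finger_gap: 0.997
finger_force: 0.0
clock: 12.75
position: [441.8, 51.8, 169.1]
eef_rot: [-0.081, 0.997, 0.0, -0.001]
contact_force: [0.2, -0.2, -0.2]
finger_gap: 0.998
finger_force: 0.0
[[-0.987 -0.161 -0.002]
 [-0.161  0.987  0.   ]
 [ 0.002  0.001 -1.   ]] [-0.15  0.26  1.68  0.    1.2  -1.88]
to go in tool [ -2.52637527  -4.19586029 109.0497121 ]
front corner 472.8897666783767 back 562.2284510032827 562.0291786305435 spacer top front 574.400169665887 574.1026430651012
```

```bash
python3 -m jog '{"hand":[1,1,1,1,1],"linear":[[-0.25,-0.42,2.5],[0,0,2.5],[0,0,2.5],[0,0,2.5],[0,0,2]],"turn":[[0,0,0.008],[0,0,0],[0,0,0],[0,0,0],[0,0,0]]}'
python3 -m jog '{"hand":[1,1,1,1,1],"linear":[[0,0,1],[0,0,1],[0,0,0.7],[0,0,0.4],[0,0,0]],"turn":[[0,0,0],[0,0,0],[0,0,0],[0,0,0],[0,0,0]]}'
python3 -c "
from h import *
s=read_state();print(s['position'],s['position'][:2]@[.988,.154],s['contact_force'],R.from_quat(s['eef_rot']).as_matrix().round(3))
cv2.imwrite('pics/w4.png',read_camera('wrist')[:,:,::-1])"
```

```text
clock: 13.17
position: [444.6, 47.9, 47.9]
eef_rot: [-0.072, 0.997, 0.0, -0.001]
contact_force: [0.0, 0.8, -1.1]
finger_gap: 0.995
finger_force: 0.0
clock: 13.58
position: [445.2, 47.5, 18.2]
eef_rot: [-0.074, 0.997, 0.0, -0.001]
contact_force: [-0.7, -0.4, 0.0]
finger_gap: 0.996
finger_force: 0.0
[445.22585988  47.54088052  18.20288399] 447.20444516399056 [-0.71316343 -0.39491175  0.01376092] [[-0.989 -0.147 -0.001]
 [-0.147  0.989  0.   ]
 [ 0.001  0.    -1.   ]]
```

View pics/w4.png

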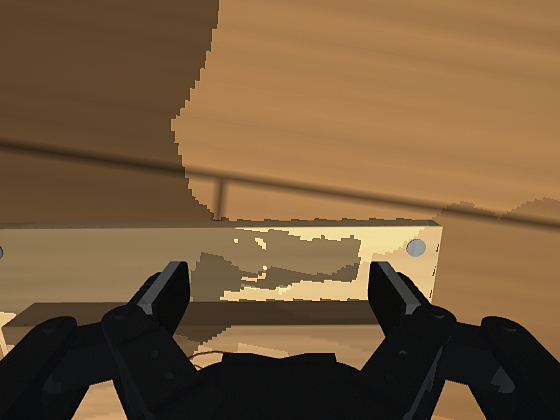

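The open fingers stand on the bare board, in front of the panel's front face (rows 303–325). I'll lower a little and push.

```bash
python3 -m jog '{"hand":[1,1,1,1,1],"linear":[[0,0,0.2],[0,0,0.2],[0,0,0.1],[0,0,0],[0,0,0]],"turn":[[0,0,0],[0,0,0],[0,0,0],[0,0,0],[0,0,0]]}'
for i in 1 2 3; do python3 -m jog '{"hand":[1,1,1,1,1],"linear":[[-0.1,0,0],[-0.1,0,0],[-0.1,0,0],[-0.1,0,0],[-0.1,0,0]],"turn":[[0,0,0],[0,0,0],[0,0,0],[0,0,0],[0,0,0]]}'; done
```

```text
clock: 14.05
position: [445.7, 47.2, 13.9]
eef_rot: [-0.074, 0.997, -0.0, 0.0]
contact_force: [-0.1, 0.2, -0.5]
finger_gap: 1.0
finger_force: 0.0
clock: 14.47
position: [450.8, 48.0, 13.9]
eef_rot: [-0.074, 0.997, -0.0, 0.0]
contact_force: [0.5, -0.0, 0.7]
finger_gap: 1.0
finger_force: 0.0
clock: 14.88
position: [455.7, 48.7, 13.8]
eef_rot: [-0.074, 0.997, -0.0, 0.0]
contact_force: [-0.6, -0.7, -0.5]
finger_gap: 0.997
finger_force: 0.0
clock: 15.3
position: [460.2, 49.5, 13.8]
eef_rot: [-0.074, 0.997, 0.0, -0.0]
contact_force: [-1.9, 0.1, 0.6]
finger_gap: 1.001
finger_force: 0.9
```

```bash
for i in 1 2 3; do python3 -m jog '{"hand":[1,1,1,1,1],"linear":[[-0.06,0,0],[-0.06,0,0],[-0.06,0,0],[-0.06,0,0],[-0.06,0,0]],"turn":[[0,0,0],[0,0,0],[0,0,0],[0,0,0],[0,0,0]]}'; done
```

```text
clock: 15.72
position: [463.5, 49.9, 13.8]
eef_rot: [-0.074, 0.997, 0.0, -0.0]
contact_force: [-1.1, 0.3, -0.6]
finger_gap: 0.999
finger_force: 0.6
clock: 16.13
position: [466.5, 50.3, 13.8]
eef_rot: [-0.074, 0.997, 0.0, 0.0]
contact_force: [-0.1, -0.6, -0.9]
finger_gap: 0.997
finger_force: 0.5
clock: 16.55
position: [469.4, 50.8, 13.8]
eef_rot: [-0.074, 0.997, -0.0, -0.0]
contact_force: [-1.1, -1.4, -0.1]
finger_gap: 1.005
finger_force: 0.6
```

```bash
for i in 1 2 3; do python3 -m jog '{"hand":[1,1,1,1,1],"linear":[[-0.03,0,0],[-0.03,0,0],[-0.03,0,0],[0,0,0],[0,0,0]],"turn":[[0,0,0],[0,0,0],[0,0,0],[0,0,0],[0,0,0]]}'; done
```

```text
clock: 16.97
position: [469.6, 50.8, 13.8]
eef_rot: [-0.074, 0.997, -0.0, -0.001]
contact_force: [-4.5, -2.4, 2.7]
finger_gap: 1.006
finger_force: 2.4
clock: 17.38
position: [469.7, 50.9, 13.7]
eef_rot: [-0.074, 0.997, -0.0, -0.002]
contact_force: [-7.5, -4.3, 4.9]
finger_gap: 0.999
finger_force: 4.3
clock: 17.8
position: [469.7, 50.9, 13.7]
eef_rot: [-0.075, 0.997, -0.0, -0.003]
contact_force: [-11.5, -5.9, 7.2]
finger_gap: 0.998
finger_force: 6.2
```

Stage one bears on the packing piece. Now I'll back off slightly and press directly in line with the piece, so the panel seats flush.

```bash
python3 -m jog '{"hand":[1,1,1,1,1],"linear":[[0.3,0,0],[0.5,0,-0.1],[0,0,-0.1],[0,0,0],[0,0,0]],"turn":[[0,0,0],[0,0,0],[0,0,0],[0,0,0],[0,0,0]]}'
python3 -m jog '{"hand":[-0.4,-0.4,-0.4,-0.4,-0.4],"linear":[[0,1,0],[0,1,0],[0,1,0],[0,0,0],[0,0,0]],"turn":[[0,0,0],[0,0,0],[0,0,0],[0,0,0],[0,0,0]]}'
python3 -m jog '{"hand":[-0.4,-0.4,-0.4,-0.4,-0.4],"linear":[[-0.1,0,0],[-0.1,0,0],[-0.1,0,0],[-0.1,0,0],[-0.1,0,0]],"turn":[[0,0,0],[0,0,0],[0,0,0],[0,0,0],[0,0,0]]}'
python3 -c "
from h import *
s=read_state();print(s['position'],s['position'][:2]@[.988,.154],s['position'][:2]@[-.154,.988],R.from_quat(s['eef_rot']).as_matrix().round(3))"
```

```text
clock: 18.22
position: [464.7, 50.0, 16.0]
eef_rot: [-0.074, 0.997, -0.0, 0.001]
contact_force: [-0.1, -0.2, -1.1]
finger_gap: 0.998
finger_force: 0.0
clock: 18.63
position: [459.5, 80.5, 15.8]
eef_rot: [-0.075, 0.997, -0.0, -0.0]
contact_force: [-0.0, -0.2, 0.3]
finger_gap: 0.31
finger_force: 0.0
clock: 19.05
position: [464.9, 80.2, 15.8]
eef_rot: [-0.074, 0.997, -0.0, 0.0]
contact_force: [0.3, -0.8, 0.1]
finger_gap: 0.299
finger_force: 0.0
[464.85065818  80.22281247  15.8028213 ] 471.6267634019945 7.6731373616987355 [[-0.989 -0.148  0.   ]
 [-0.148  0.989 -0.   ]
 [-0.    -0.    -1.   ]]
```

```bash
for i in 1 2; do python3 -m jog '{"hand":[-0.4,-0.4,-0.4,-0.4,-0.4],"linear":[[-0.04,0.02,0],[-0.04,0.02,0],[-0.04,0.02,0],[0,0,0],[0,0,0]],"turn":[[0,0,0],[0,0,0],[0,0,0],[0,0,0],[0,0,0]]}'; done
```

```text
clock: 19.47
position: [465.1, 81.1, 15.7]
eef_rot: [-0.074, 0.997, -0.0, -0.001]
contact_force: [-3.5, -4.0, -0.3]
finger_gap: 0.297
finger_force: 2.3
clock: 19.88
position: [465.0, 81.6, 15.5]
eef_rot: [-0.074, 0.997, -0.0, -0.002]
contact_force: [-9.1, -6.2, 3.2]
finger_gap: 0.298
finger_force: 4.7
```

```bash
for i in 1 2; do python3 -m jog '{"hand":[-0.4,-0.4,-0.4,-0.4,-0.4],"linear":[[-0.05,-0.02,0],[-0.05,-0.02,0],[-0.05,-0.02,0],[0,0,0],[0,0,0]],"turn":[[0,0,0],[0,0,0],[0,0,0],[0,0,0],[0,0,0]]}'; done
python3 - <<'E'
from h import *
c=[cv2.resize(read_camera("top")[140:265,215:350,::-1],None,fx=3,fy=3,interpolation=cv2.INTER_CUBIC),cv2.resize(read_camera("scene")[160:260,200:350,::-1],None,fx=2.6,fy=2.6,interpolation=cv2.INTER_CUBIC)]
o=np.zeros((380,800,3),np.uint8);x=0
for i in c: o[:i.shape[0],x:x+i.shape[1]]=i[:380,:800-x]; x+=i.shape[1]+5
cv2.imwrite("pics/end.png",o)
E
```

```text
clock: 20.3
position: [465.0, 81.6, 15.5]
eef_rot: [-0.074, 0.997, 0.0, -0.004]
contact_force: [-14.1, -5.1, 8.4]
finger_gap: 0.303
finger_force: 7.5
clock: 20.72
position: [465.0, 81.6, 15.4]
eef_rot: [-0.075, 0.997, 0.001, -0.006]
contact_force: [-20.0, -3.1, 13.7]
finger_gap: 0.298
finger_force: 10.1
```

View pics/end.png

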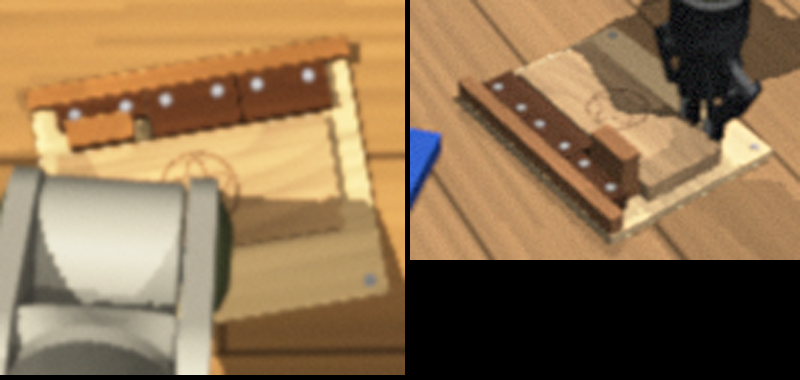

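The final view shows the packing piece upright in front of the thin stop (crop (100,128)). The panel lies flat and parallel, bearing on the piece with the fine gap left at the thick stops. The press is holding at 20 N, so I'm handing in.

```bash
python3 -c "
from rig import *
print(job_done())"
```

```text
the job is handed in; nothing more can be done
None
```

I handed the job in at about 21 s: the packing piece stands upright on the base board against the thin stop, and the panel lies flat and, in the final views, square against it, held pressed at about 20 N.

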